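# Put the garlic away in the slanted counter jar

## Task

Put the head of garlic from the pink basket away in the slanted shop jar. Unscrew the jar's cap as far as it goes while its hinged lid is still down, swing the lid well open by its tab, put the garlic in so that it lies wholly inside the jar, then swing the lid fully shut and screw the cap fully tight again. Leave the two shallots and the tin where they are.

Things in the scene. Friction and masses are not known exactly. Their poses are not given: they have to be found in the camera images.
- stand: Low wooden stand, fixed, holding the clear plastic jar (100 mm diameter, 145 mm long) that leans 30 degrees from vertical towards the stand's own -x side (roughly the robot). Origin on the table under the centre of the jar's mouth, z up; the base board, 130 mm wide, reaches from x = -10 to +140 mm. Garlic heads fill the jar's lowest 40 mm.
- jar_mouth (a point): Centre of the jar's rim, 163 mm above the table. z is the jar's axis, out of the mouth (leaning 30 degrees); x points to the hinge (away from the robot and upward), y along the hinge line. Neck 62 mm outside, 56 mm inside diameter, 20 mm long, then the 100 mm body; 140 mm deep inside. Two steel catches at y = 38 to 50 mm either side, up to 11 mm above the rim, hold the cap's lugs.
- cap_top (a point): Centre of the top face of the round white screw cap (64 mm diameter, upper 23 mm stands free above the ring for gripping across the diameter at any yaw). z along the cap's axis, out of the top face; it turns with the cap. With the lid shut it lies 35.5 mm along jar_mouth z from jar_mouth.
- cap (a joint): Turn of the cap in the lid's ring, rad: 0 screwed fully tight, grows anticlockwise (looking at the cap's top) to the stop at 1.45, fully unscrewed. Captive: it stays in the hinged ring, and stays as it is left. Its two lugs sit under the jar's catches and keep the lid shut until it is unscrewed by about 0.5 rad or more.
- lid (a joint): Swing of the hinged lid (steel ring, tab and cap together), rad: 0 shut, opens upward and away from the robot about the hinge to 2.1 (standing upright). Stiff hinge: it stays where it is left.
- lid_hinge (a point): Middle of the lid's hinge line, 46 mm along x and 10 mm along z of jar_mouth; the hinge line is jar_mouth's y axis.
- lid_tab (a point): Point to pinch on the lid's steel tab, a fin 9 mm thick (along y), 14 mm high, 38 mm long, sticking out from the ring opposite the hinge; the point is 12 mm from its outer end, 26 mm from the ring, 108 mm from lid_hinge. When shut it is 62 mm along -x and 13 mm along +z of jar_mouth; when the lid is open the tab points up.
- garlic: Loose head of garlic, cream, bulb 39 mm diameter and 33 mm high with an upright stalk 13 mm in diameter from z = 38 to 60 mm; about 40 g. Origin at the centre of its underside, z up along the stalk. It stands in the basket.
- garlic_stem (a point): Point on the garlic's stalk to pinch, 50 mm above its underside.
- basket: Shallow pink plastic basket, fixed, 202 x 220 mm over its rim, 42 mm high, floor 5 mm thick. Origin on the table under its centre.
- shallot1: Small purple shallot, loose, 29 mm diameter, 31 mm high, in the basket. Origin at its underside. A bystander.
- shallot2: Another such shallot in the basket. A bystander.
- tin: Closed tin can, 56 mm diameter, 75 mm high, standing on the table. Origin at its underside. A bystander.
There are look-alikes about, which are no part of the job. What is shaped like the garlic but green, purple or yellow is not meant.

How it is judged:
By the outcome, as a careful person would: the job done as asked, in the order asked, and still so for the second after the job is handed in, with the robot touching nothing.
It also fails if it takes over 72 s, if anything falls off the work surface, if the arm or the gripper's body presses on something with over 40 N, if the wrist force passes 120 N, or if a joint passes its speed limit or range.

## Robot

A 6-joint arm with a two-finger parallel gripper is mounted at the origin on the work surface. World frame = base frame: x ahead of the robot, y to its left, z up, the work surface at z = 0. Lengths are in m, angles in rad, forces in N, time in s.
With the tool pointing down it reaches from about 0.35 to 0.725 m from the base axis. Payload 4.3 kg.
Tool frame: the origin (TCP) lies between the finger pads; the fingertips stand bot.nose_length ahead of it and the grasp point (between the pads) lies 2 mm behind it (bot.nose_length is the distance from the TCP to the fingertips, in m); z points along the fingers, y is the direction in which the jaws open and shut (so a half turn about z gives the same grasp; the last joint's range is limited). The gripper opens to 85 mm and grips with 20 to 120 N. Pads are 22 mm wide; open, the fingers measure 114 mm over their backs; the gripper's body (76 mm by 85 mm) begins 54 mm behind the grasp point. The pads swing forward as they close: fully open they stand 13 mm farther back than shut.
Start: joints at [-1.226, 0.377, 0.081, 1.274, 0, 1.46], TCP at [0.253, -0.517, 0.248] pointing down, gripper open.
Joint ranges: [-2.72, 2.72], [-0.84, 1.66], [-1.02, 1.22], [-1.77, 2.12], [-1.37, 1.28], [-3.14, 3.14]. Speed limits (rad/s): [2.57, 2.57, 3.14, 3.14, 3.14, 3.14].

## Interface

Orientations are given as a 3x3 rotation matrix whose columns are the frame's x, y, z axes.
In Python, from station import status, imaging, bot gives the robot as it stands.
- The arm moves only by the tool step_arm, never from a script. Its argument "series" is a list of rows, each a list of 3 entries, a list of its own where there are three numbers: the opening, from 0 (shut) to 1 (fully open), then the shift along the world's x, y, z in mm, then the turn about the world's z in rad. A call has 1 to 5 rows; each row shifts and turns the pose as measured when the row begins; what a row does not reach is not made up. A row lasts 1/8 s, in which the tool goes at most 62.5 mm and 10.7 degrees, less where a joint would pass 70% of its speed; a pose out of reach is approached as far as the arm can. A call with a gripper value outside its range is refused whole. The fingers move at their own pace and stop on an object; "squeeze" is the grip in N (left out, the last holds). Time passes only in rows, so rows that do not move let the fingers close. It gives the time, the measured TCP pose, the force and the opening at its end, in the units of the state.
- status.sense(): the state, without advancing time (a new reading comes with each control period).
- imaging.snapshot(name): name is "scene" or "top"; returns the picture (384x512x3 uint8, red, green, blue); there is no depth.
- imaging.get_calibration(name): a dict with "fx", "fy", "cx", "cy" (pixels), "origin" and "attitude" of the camera in the world. Camera axes: x right, y up, looking along -z (the intrinsics and any distortion apply to the point x, -y, -z); pixel columns grow to the right and rows downward; lengths in m; the calibration is good to about 2 mm. A picture is of the moment at which its call begins. get_calibration takes no time and is no camera call.
- bot.close_job(): hands the job in, once; it reports no verdict.
The state is a dict: "clock": time; "joint_pos": joint angles; "dq": joint speeds; "joint_efforts": joint torques, N m; "ee_pos": TCP position; "orientation": TCP orientation; "ft_force": force on the tool from outside, world axes, zero at the start; "moment": the same for the moment, N m; "gripper_width": finger opening in m.
Only numpy, scipy, OpenCV 4.12 (cv2) and the standard library are available. Lean on these libraries where they do the work, as an engineer would, in place of code of your own. Each camera call takes 0.05 s, during which the arm holds its last target. There are 200 camera calls.

## Working session

There is one attempt and no reset: what is moved stays moved. The work goes in short steps, Python scripts to look and compute and a tool call to move; the robot and the scene stay as the last step left them, time stands still between calls to the robot, and variables do not carry over. Pictures are saved under pics/ and viewed, about 8 in all and at most 12, crops included, and the job is handed in when it is done.

Besides the shell and the picture viewer there is one more tool, called after ">>>" as name(argument=value, ...), one argument or row to a line, values as JSON. step_arm: Moves the arm, as the interface text tells. Its arguments: {"type":"object","properties":{"series":{"type":"array"},"squeeze":{"type":"number"}},"required":["series"]}

```bash
mkdir -p pics; ls; python3 - <<'E'
from station import status, imaging, bot
import cv2,numpy as np
print(status.sense()); print(bot.nose_length)
for n in("scene","top"):
    print(n,imaging.get_calibration(n))
a=imaging.snapshot("scene");b=imaging.snapshot("top")
cv2.imwrite("pics/scene0.png",cv2.cvtColor(a,cv2.COLOR_RGB2BGR));cv2.imwrite("pics/top0.png",cv2.cvtColor(b,cv2.COLOR_RGB2BGR))
E
```

```text
pics
{'clock': 0.0, 'joint_pos': array([-1.22629389e+00,  3.78084420e-01,  7.96302416e-02,  1.27440377e+00,
       -5.05611420e-06,  1.46048508e+00]), 'dq': array([ 0.00082983,  0.00048917, -0.00090875, -0.00134649,  0.00128054,
       -0.00100607]), 'joint_efforts': array([ 1.55346286e-03, -4.63609457e+01,  2.69872659e+01,  2.08129256e-02,
       -2.09968994e-05,  3.09567199e-06]), 'ee_pos': array([ 0.25238149, -0.51595883,  0.24735034]), 'orientation': array([[ 8.98342965e-01,  4.39294237e-01, -7.01025301e-04],
       [ 4.39294740e-01, -8.98340900e-01,  1.93877531e-03],
       [ 2.21933122e-04, -2.04964189e-03, -9.99997875e-01]]), 'ft_force': array([ 0.35799019, -0.91928588,  0.0433325 ]), 'moment': array([ 0.03235357, -0.05277216, -0.02564139]), 'gripper_width': 0.0853934442752929}
0.017
scene {'fx': 489.1200830064583, 'fy': 489.1200830064583, 'cx': 256.3687563894984, 'cy': 191.97412704643023, 'origin': array([ 1.26551019, -0.3211176 ,  0.80718953]), 'attitude': array([[ 0.41709181, -0.56895866,  0.7087457 ],
       [ 0.90862509,  0.27892761, -0.31080513],
       [-0.02085347,  0.7736184 ,  0.63330854]])}
top {'fx': 418.291529423692, 'fy': 418.291529423692, 'cx': 254.37570605398884, 'cy': 193.4240747439315, 'origin': array([0.34980949, 0.03201826, 1.07668582]), 'attitude': array([[ 0.02691359,  0.98485903, -0.17125523],
       [-0.99946025,  0.0297394 ,  0.01395609],
       [ 0.01883781,  0.17078719,  0.98512785]])}
```

View pics/scene0.png

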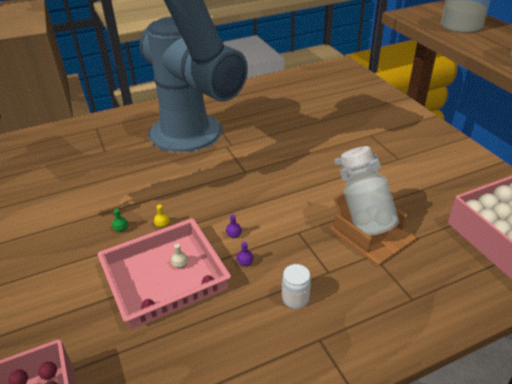

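View pics/top0.png

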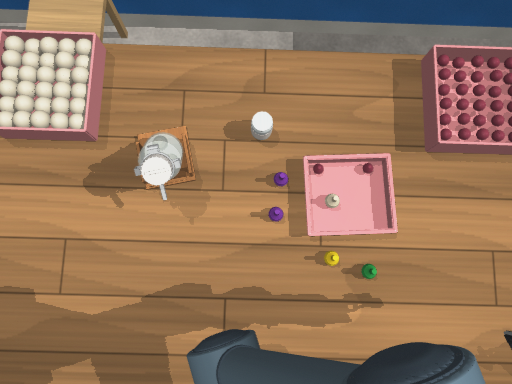

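```bash
cat > h.py <<'E'
import numpy as np, cv2
from station import status, imaging, bot
C={n:imaging.get_calibration(n) for n in("scene","top")}
def ray(n,u,v):
    c=C[n]; d=np.array([(u-c["cx"])/c["fx"],-(v-c["cy"])/c["fy"],-1.])
    return c["origin"],c["attitude"]@d
def onz(n,u,v,z):
    o,d=ray(n,u,v); return o+d*(z-o[2])/d[2]
def proj(n,p):
    c=C[n]; q=c["attitude"].T@(np.asarray(p)-c["origin"])
    return np.array([c["cx"]+c["fx"]*q[0]/-q[2], c["cy"]+c["fy"]*q[1]/q[2]])
def tri(ps,pt):
    o1,d1=ray("scene",*ps);o2,d2=ray("top",*pt)
    s=np.linalg.lstsq(np.c_[d1,-d2],o2-o1,rcond=None)[0]
    a,b=o1+d1*s[0],o2+d2*s[1]; return (a+b)/2,np.linalg.norm(a-b)
def jar(p,yaw):
    """stand origin xy, yaw -> jar frame R, mouth"""
    c,s=np.cos(yaw),np.sin(yaw); S=np.array([[c,-s,0],[s,c,0],[0,0,1]])
    t=np.pi/6; J=np.array([[np.cos(t),0,-np.sin(t)],[0,1,0],[np.sin(t),0,np.cos(t)]])
    return S@J, np.array([p[0],p[1],.163])
def snap(n): return cv2.cvtColor(imaging.snapshot(n),cv2.COLOR_RGB2BGR)
E
python3 - <<'E'
from h import *
a=cv2.imread("pics/scene0.png");b=cv2.imread("pics/top0.png")
A=cv2.resize(a[135:265,320:420],None,fx=4,fy=4,interpolation=cv2.INTER_CUBIC)
B=cv2.resize(b[110:210,120:220],None,fx=4,fy=4,interpolation=cv2.INTER_CUBIC)
o=np.zeros((520,800,3),np.uint8);o[:,:400]=A;o[:400,400:]=B
cv2.imwrite("pics/z1.png",o)
# garlic & shallots in top view
hsv=cv2.cvtColor(b,cv2.COLOR_BGR2HSV)[150:240,300:400]
m=((hsv[...,1]<90)&(hsv[...,2]>120)).astype(np.uint8)
n,l,s,c=cv2.connectedComponentsWithStats(m)
for i in range(1,n):
    if s[i,4]>5: print("top",s[i]+[300,150,0,0,0],c[i]+[300,150])
hsv=cv2.cvtColor(a,cv2.COLOR_BGR2HSV)[225:320,100:230]
m=((hsv[...,1]<90)&(hsv[...,2]>120)).astype(np.uint8)
n,l,s,c=cv2.connectedComponentsWithStats(m)
for i in range(1,n):
    if s[i,4]>5: print("scene",s[i]+[100,225,0,0,0],c[i]+[100,225])
E
```

```text
top [ 304  153   94   83 5019] [343.50109584 197.60370592]
scene [170 243  19  26 303] [178.20462046 256.68646865]
```

View pics/z1.png

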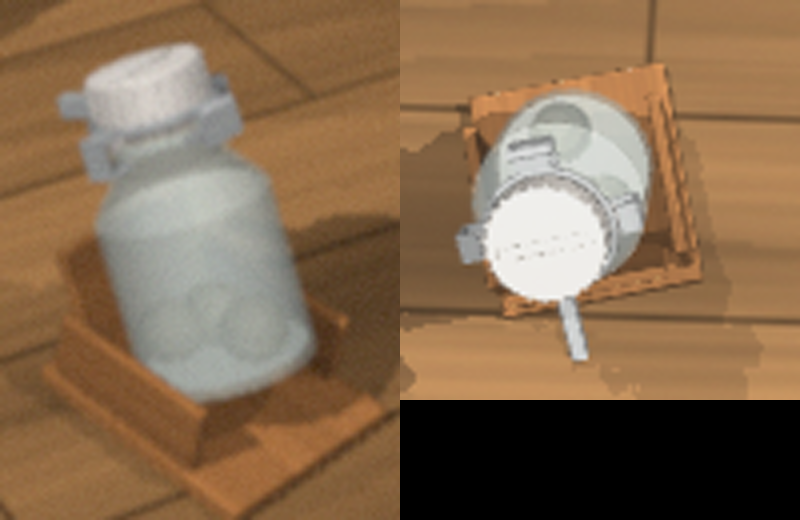

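```bash
python3 - <<'E'
from h import *
T=lambda x,y:(120+(x-400)/4-.4,110+y/4-.4)
S=lambda x,y:(320+x/4-.4,135+y/4-.4)
cap,e=tri(S(145,71),T(547,239)); print("cap",cap,e)
for z in(.0,.01,.02):
    P=[onz("top",*T(*q),z)[:2] for q in((512,316),(702,277),(665,64),(471,98))]
    d=[P[1]-P[0],P[2]-P[1],P[2]-P[3]]
    print(z,[np.linalg.norm(x)*1e3 for x in d],[np.arctan2(x[1],x[0]) for x in d],P)
# on yaw guess: cap at mouth+35.5mm z; expect cap z = .163+.0355*cos30=.1937
capz=.1937
c=onz("top",*T(547,239),capz);c2=onz("scene",*S(145,71),capz);print(c,c2)
t1=onz("top",*T(581,358),.143);print("tabend",t1,"yaw",np.arctan2(*(c-t1)[1::-1]))
for yaw in(0.1,.15,.2,.25,.3):
    R,_=jar((0,0),yaw); o=(c+c2)/2-R[:,2]*.0355
    pts={"tabend":(-.074,0,.013),"tab":(-.062,0,.013),"hinge":(.046,0,.010),"catchL":(0,.05,.011),"catchR":(0,-.05,.011)}
    print(yaw,o,{k:((proj("top",o+R@v)-[120,110]+.4)*4+[400,0]).round(0).tolist() for k,v in pts.items()})
    print({k:((proj("scene",o+R@v)-[320,135]+.4)*4).round(0).tolist() for k,v in pts.items()})
# garlic
b=cv2.imread("pics/top0.png");print(b[185:212:3,322:346:3].tolist().__len__())
hsv=cv2.cvtColor(b,cv2.COLOR_BGR2HSV)[185:215,320:346]
m=((hsv[...,1]<70)).astype(np.uint8);n,l,s,cc=cv2.connectedComponentsWithStats(m)
for i in range(1,n): print(s[i]+[320,185,0,0,0],cc[i]+[320,185])
E
```

```text
cap [0.54975744 0.23233089 0.19306778] 0.0002338247432216026
0.0 [np.float64(125.62386398578614), np.float64(148.31081987421513), np.float64(130.47498630699556)] [np.float64(-1.3319622619377303), np.float64(0.2185247951509017), np.float64(-1.3551264707326633)] [array([0.54133445, 0.29522158]), array([0.57105328, 0.17316361]), array([0.71583702, 0.20531588]), array([0.68791513, 0.33276818])]
0.01 [np.float64(124.45709963089502), np.float64(146.93334450780327), np.float64(129.26316589009502)] [np.float64(-1.3319622619377303), np.float64(0.21852479515090162), np.float64(-1.355126470732662)] [array([0.53955561, 0.29277701]), array([0.56899842, 0.17185269]), array([0.71243744, 0.20370633]), array([0.68477489, 0.32997489])]
0.02 [np.float64(123.29033527600399), np.float64(145.55586914139116), np.float64(128.05134547319452)] [np.float64(-1.3319622619377312), np.float64(0.21852479515090184), np.float64(-1.3551264707326636)] [array([0.53777677, 0.29033244]), array([0.56694356, 0.17054177]), array([0.70903787, 0.20209678]), array([0.68163465, 0.3271816 ])]
[0.54955794 0.23207928 0.1937    ] [0
[... 897 characters left out ...]
e': [216.0, 114.0], 'catchL': [220.0, 80.0], 'catchR': [90.0, 146.0]}
0.25 [0.56722898 0.23637716 0.1629561 ] {'tabend': [585.0, 350.0], 'tab': [580.0, 330.0], 'hinge': [529.0, 146.0], 'catchL': [462.0, 245.0], 'catchR': [640.0, 207.0]}
{'tabend': [66.0, 111.0], 'tab': [80.0, 111.0], 'hinge': [220.0, 112.0], 'catchL': [218.0, 78.0], 'catchR': [94.0, 148.0]}
0.3 [0.56698801 0.23723123 0.1629561 ] {'tabend': [590.0, 349.0], 'tab': [584.0, 329.0], 'hinge': [524.0, 147.0], 'catchL': [461.0, 250.0], 'catchR': [638.0, 203.0]}
{'tabend': [63.0, 113.0], 'tab': [77.0, 112.0], 'hinge': [223.0, 110.0], 'catchL': [215.0, 76.0], 'catchR': [98.0, 149.0]}
9
[325 194  15  14 168] [332.01785714 200.2797619 ]
```

>>> step_arm(
  series=[
    [1,[21,53,3],0.175],
    [1,[21,53,3],0.175],
    [1,[21,53,3],0.175],
    [1,[21,53,3],0.175],
    [1,[21,53,3],0.175],
  ],
  squeeze=60,
)

```text
clock: 0.72
ee_pos: [0.3573, -0.2459, 0.2593]
orientation: [[0.219, 0.976, -0.004], [0.976, -0.219, 0.003], [0.002, -0.005, -1.0]]
ft_force: [0.3, 0.3, 1.0]
gripper_width: 0.0855
```

>>> step_arm(
  series=[
    [1,[21,53,0],0.175],
    [1,[21,53,0],0.175],
    [1,[21,53,0],0.175],
    [1,[21,53,0],0.175],
    [1,[21,53,0],0.175],
  ],
)

```text
clock: 1.35
ee_pos: [0.4633, 0.0285, 0.2585]
orientation: [[-0.631, 0.776, -0.006], [0.776, 0.631, -0.001], [0.003, -0.005, -1.0]]
ft_force: [0.8, -0.8, -1.0]
gripper_width: 0.0857
```

>>> step_arm(
  series=[
    [1,[23,51,-3],0.165],
    [1,[23,51,-5],0.165],
    [1,[23,51,-5],0.165],
    [1,[20,47,-5],0.15],
    [1,[0,0,0],0],
  ],
)

```text
clock: 1.98
ee_pos: [0.5535, 0.2391, 0.2369]
orientation: [[-0.977, 0.213, -0.006], [0.213, 0.977, -0.006], [0.005, -0.007, -1.0]]
ft_force: [0.2, -0.8, -0.5]
gripper_width: 0.0854
```

```bash
cat >> h.py <<'E'
def st():
    s=status.sense(); R=s["orientation"]; print("t",s["clock"],"p",s["ee_pos"].round(4),"jawyaw",round(float(np.arctan2(R[1,1],R[0,1])),3),"F",s["ft_force"].round(1),"M",s["moment"].round(2),"w",round(float(s["gripper_width"]),4),"q",s["joint_pos"].round(2))
def duo(name,s,t,k):
    "crops (u0,v0,w,h) of scene and top, scaled k, side by side"
    im=[cv2.resize(snap(n)[v:v+h,u:u+w],None,fx=k,fy=k,interpolation=cv2.INTER_CUBIC) for n,(u,v,w,h) in(("scene",s),("top",t))]
    cv2.imwrite("pics/"+name,np.hstack(im))
E
python3 -c "
from h import *
st(); duo('a1.png',(310,90,100,130),(110,90,100,130),4)"
```

```text
t 1.975 p [0.5535 0.2391 0.2369] jawyaw 1.357 F [ 0.2 -0.8 -0.5] M [-0.02 -0.01 -0.05] w 0.0854 q [ 0.3   0.45  0.16  1.29 -0.    0.52]
```

View pics/a1.png

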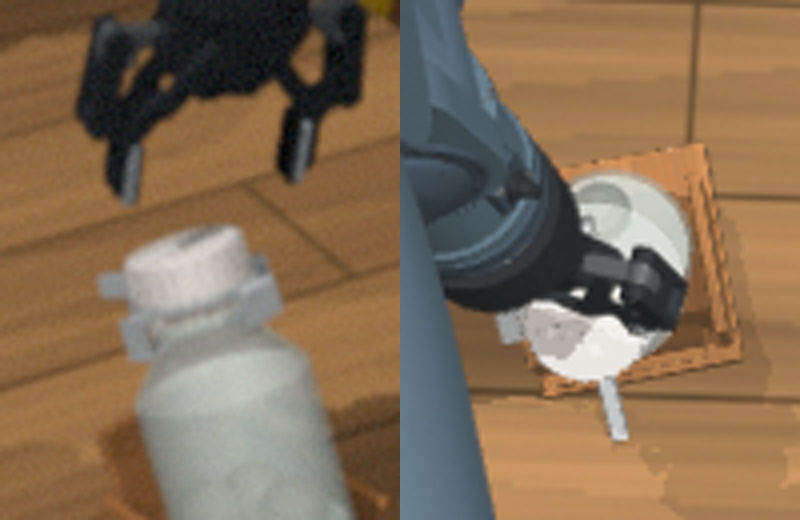

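```bash
python3 -c "
from h import *
for z in (.215,.22,.225,.23,.235):
    o=[]
    for s in(-1,1):
        p=np.array([.5535,.2391,z])+s*.047*np.array([.213,.977,0]); o.append(((proj('scene',p)-[310,90]+.4)*4).round(0).tolist())
    print(z,o)"
```

```text
0.215 [[121.0, 230.0], [286.0, 206.0]]
0.22 [[122.0, 222.0], [287.0, 198.0]]
0.225 [[122.0, 214.0], [288.0, 190.0]]
0.23 [[123.0, 206.0], [289.0, 183.0]]
0.235 [[124.0, 198.0], [291.0, 175.0]]
```

>>> step_arm(
  series=[
    [1,[0,-6,-20],0.02],
    [1,[0,0,-15],0],
    [1,[0,0,-7],0],
    [0.6,[0,0,0],0],
    [0.5,[0,0,0],0],
  ],
)

```text
clock: 2.7
ee_pos: [0.5536, 0.2328, 0.2005]
orientation: [[-0.979, 0.202, 0.0], [0.202, 0.979, 0.011], [0.002, 0.01, -1.0]]
ft_force: [-0.6, 7.4, 3.7]
gripper_width: 0.0597
```

```bash
python3 -c "
from h import *
st()"
```

```text
t 2.7 p [0.5536 0.2328 0.2005] jawyaw 1.368 F [-0.6  7.4  3.7] M [1.44 0.32 0.23] w 0.0597 q [0.29 0.44 0.05 1.18 0.01 0.49]
```

>>> step_arm(
  series=[
    [1,[0,0,0],0],
    [1,[0,0,0],0],
    [1,[0,0,-5],0],
    [1,[0,0,-5],0],
    [1,[0,0,-2],0],
  ],
)

```text
clock: 3.32
ee_pos: [0.5541, 0.2321, 0.189]
orientation: [[-0.979, 0.203, 0.002], [0.203, 0.979, 0.01], [-0.0, 0.01, -1.0]]
ft_force: [-0.0, -0.1, -0.7]
gripper_width: 0.0855
```

```bash
python3 -c "
from h import *
st()"
```

```text
t 3.325 p [0.5541 0.2321 0.189 ] jawyaw 1.366 F [-0.  -0.1 -0.7] M [-0.05  0.03 -0.02] w 0.0855 q [0.29 0.45 0.03 1.15 0.01 0.49]
```

>>> step_arm(
  series=[
    [1,[0,0,3],0.08],
    [0.5,[0,0,0],0],
    [0.5,[0,0,0],0],
    [0.5,[0,0,0],0],
  ],
)

```text
clock: 3.82
ee_pos: [0.5537, 0.2332, 0.1927]
orientation: [[-0.992, 0.124, 0.001], [0.124, 0.992, 0.013], [0.001, 0.013, -1.0]]
ft_force: [-0.4, -1.8, -0.9]
gripper_width: 0.0621
```

```bash
python3 -c "
from h import *
st()"
```

```text
t 3.825 p [0.5537 0.2332 0.1927] jawyaw 1.446 F [-0.4 -1.8 -0.9] M [-0.08  0.05  0.15] w 0.0621 q [0.29 0.44 0.04 1.16 0.01 0.41]
```

>>> step_arm(
  series=[
    [0.5,[0,0,0],0.14],
    [0.5,[0,0,0],0.14],
    [0.5,[0,0,0],0.14],
    [0.5,[0,0,0],0.14],
    [0.5,[0,0,0],0.14],
  ],
)

```text
clock: 4.45
ee_pos: [0.5542, 0.2337, 0.1941]
orientation: [[-0.838, -0.546, -0.003], [-0.546, 0.838, 0.008], [-0.002, 0.008, -1.0]]
ft_force: [-12.5, 3.8, 16.9]
gripper_width: 0.0617
```

```bash
python3 -c "
from h import *
st(); duo('a2.png',(310,90,100,130),(110,90,100,130),4)"
```

```text
t 4.45 p [0.5542 0.2337 0.1941] jawyaw 2.149 F [-12.5   3.8  16.9] M [-1.78  0.98 -1.57] w 0.0617 q [ 0.29  0.45  0.05  1.17  0.01 -0.29]
```

View pics/a2.png

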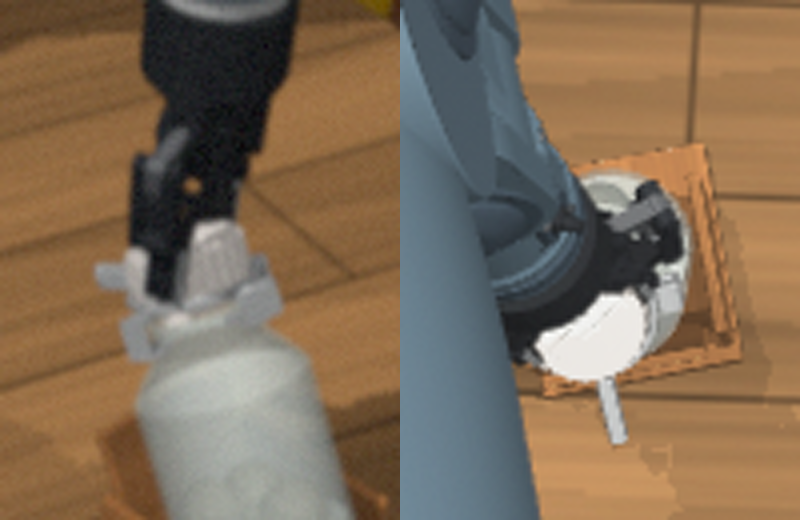

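>>> step_arm(
  series=[
    [1,[0,0,0],0],
    [1,[0,0,0],-0.1],
    [1,[0,0,0],-0.17],
    [1,[0,0,0],-0.17],
    [1,[0,0,0],-0.17],
  ],
)

```text
clock: 5.18
ee_pos: [0.5539, 0.2329, 0.193]
orientation: [[-0.998, 0.057, 0.002], [0.057, 0.998, 0.006], [-0.001, 0.006, -1.0]]
ft_force: [-0.9, -0.1, 0.2]
gripper_width: 0.0854
```

>>> step_arm(
  series=[
    [1,[0,0,-1],-0.1],
    [0.5,[0,0,0],0],
    [0.5,[0,0,0],0],
    [0.5,[0,0,0],0],
  ],
)

```text
clock: 5.68
ee_pos: [0.5543, 0.233, 0.1936]
orientation: [[-0.988, 0.156, 0.004], [0.156, 0.988, 0.007], [-0.002, 0.008, -1.0]]
ft_force: [-0.6, -0.7, 1.3]
gripper_width: 0.0623
```

```bash
python3 -c "
from h import *
st()"
```

```text
t 5.675 p [0.5543 0.233  0.1936] jawyaw 1.414 F [-0.6 -0.7  1.3] M [0.3  0.15 0.39] w 0.0623 q [0.29 0.44 0.04 1.16 0.01 0.45]
```

Second bite, regrip, third bite.

>>> step_arm(
  series=[
    [0.5,[0,0,0],0.15],
    [0.5,[0,0,0],0.15],
    [0.5,[0,0,0],0.15],
    [0.5,[0,0,0],0.15],
    [0.5,[0,0,0],0.15],
  ],
)

```text
clock: 6.3
ee_pos: [0.5549, 0.2339, 0.195]
orientation: [[-0.82, -0.572, 0.001], [-0.572, 0.82, 0.007], [-0.005, 0.005, -1.0]]
ft_force: [-22.5, 4.2, 18.0]
gripper_width: 0.0614
```

>>> step_arm(
  series=[
    [1,[0,0,0],0],
    [1,[0,0,0],-0.1],
    [1,[0,0,0],-0.17],
    [1,[0,0,0],-0.17],
    [1,[0,0,0],-0.17],
  ],
)

```text
clock: 6.92
ee_pos: [0.5554, 0.2334, 0.1936]
orientation: [[-1.0, 0.017, 0.005], [0.017, 1.0, 0.003], [-0.005, 0.003, -1.0]]
ft_force: [0.2, 0.7, 0.6]
gripper_width: 0.0855
```

>>> step_arm(
  series=[
    [1,[0,0,0],-0.1],
    [0.5,[0,0,0],0],
    [0.5,[0,0,0],0],
    [0.5,[0,0,0],0],
  ],
)

```text
clock: 7.42
ee_pos: [0.556, 0.2329, 0.1941]
orientation: [[-0.993, 0.115, 0.006], [0.115, 0.993, 0.003], [-0.005, 0.003, -1.0]]
ft_force: [-2.3, -0.9, 1.8]
gripper_width: 0.0621
```

```bash
python3 -c "
from h import *
st()"
```

```text
t 7.425 p [0.556  0.2329 0.1941] jawyaw 1.456 F [-2.3 -0.9  1.8] M [0.4  0.29 0.21] w 0.0621 q [0.29 0.45 0.05 1.16 0.   0.41]
```

>>> step_arm(
  series=[
    [0.5,[0,0,0],0.15],
    [0.5,[0,0,0],0.15],
    [0.5,[0,0,0],0.15],
  ],
)

```text
clock: 7.8
ee_pos: [0.5576, 0.2353, 0.1948]
orientation: [[-0.94, -0.341, 0.008], [-0.341, 0.94, 0.01], [-0.011, 0.007, -1.0]]
ft_force: [7.3, 2.4, -6.6]
gripper_width: 0.0612
```

```bash
python3 -c "
from h import *
st()"
```

```text
t 7.8 p [0.5576 0.2353 0.1948] jawyaw 1.918 F [ 7.3  2.4 -6.6] M [ 1.66 -0.73 -2.46] w 0.0612 q [ 0.29  0.45  0.05  1.16  0.01 -0.06]
```

>>> step_arm(
  series=[
    [0.5,[0,0,0],0.15],
    [0.5,[0,0,0],0.1],
  ],
)

```text
clock: 8.05
ee_pos: [0.5634, 0.2401, 0.199]
orientation: [[-0.825, -0.564, 0.017], [-0.564, 0.826, 0.024], [-0.028, 0.01, -1.0]]
ft_force: [-6.1, 8.3, 8.9]
gripper_width: 0.0593
```

```bash
python3 -c "
from h import *
st()"
```

```text
t 8.05 p [0.5634 0.2401 0.199 ] jawyaw 2.17 F [-6.1  8.3  8.9] M [ 0.49  0.38 -1.3 ] w 0.0593 q [ 0.29  0.45  0.06  1.16  0.02 -0.31]
```

>>> step_arm(
  series=[
    [1,[0,0,0],0],
    [1,[0,0,0],0],
    [1,[-5,0,30],-0.15],
    [1,[-30,-8,25],-0.15],
    [1,[-30,-8,10],0],
  ],
)

```text
clock: 8.68
ee_pos: [0.498, 0.2226, 0.2622]
orientation: [[-0.958, -0.287, 0.02], [-0.287, 0.958, 0.015], [-0.024, 0.008, -1.0]]
ft_force: [0.4, 0.4, -1.0]
gripper_width: 0.0853
```

```bash
python3 -c "
from h import *
st(); duo('a3.png',(310,100,100,100),(120,130,80,100),5)"
```

```text
t 8.675 p [0.498  0.2226 0.2622] jawyaw 1.862 F [ 0.4  0.4 -1. ] M [-0.04  0.02 -0.03] w 0.0853 q [ 0.3   0.29 -0.01  1.25  0.01  0.01]
```

View pics/a3.png

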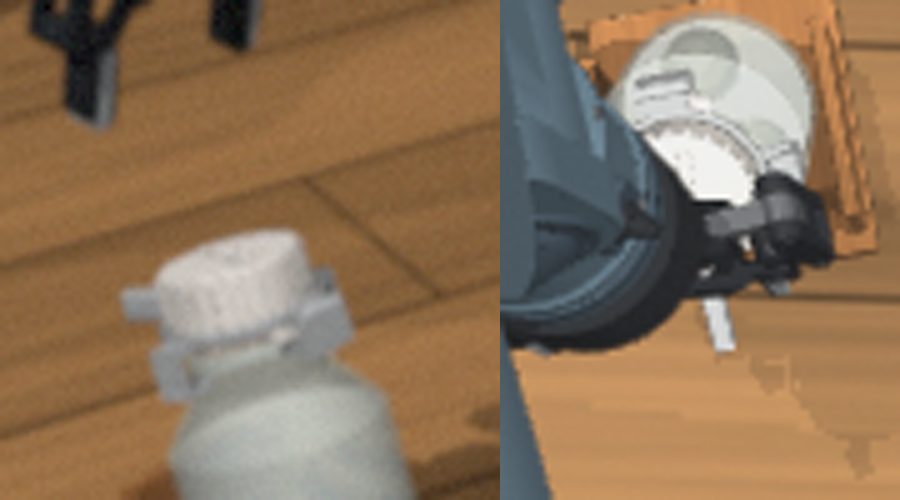

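```bash
python3 -c "
from h import *
R,o=jar((.5674,.2357),.21)
for th in (0,.9,1.1,1.25,1.45):
  for r,z in((.036,.006),(.04,.006)):
    a=-np.pi/2+th; print(th,r,((proj('scene',o+R@[r*np.cos(a),r*np.sin(a),z])-[310,100]+.4)*5).round(0))
print('tab',o+R@[-.062,0,.013],'hinge',o+R@[.046,0,.010],'axis',R[:,0])
hz=o+R@[.046,0,.010]
# arc: lid angle t -> tab pos
for t in np.linspace(0,2.1,13):
    d=np.array([-.108,0,.003]);c,s=np.cos(t),np.sin(t)
    v=np.array([d[0]*c+d[2]*s,0,-d[0]*s+d[2]*c]); p=hz+R@v
    print(round(t,3),(p*1e3).round(1))
# catch the dark mark line in top view before/after? garlic:
g=[onz('top',332,200.3,z) for z in(.02,.055)];print(g, tri((178,250),(332,200)))
"
```

```text
0 0.036 [190. 357.]
0 0.04 [184. 360.]
0.9 0.036 [257. 345.]
0.9 0.04 [258. 347.]
1.1 0.036 [274. 340.]
1.1 0.04 [277. 341.]
1.25 0.036 [285. 336.]
1.25 0.04 [290. 337.]
1.45 0.036 [299. 330.]
1.45 0.04 [305. 330.]
tab [0.50852882 0.22315205 0.14325833] hinge [0.60147183 0.24296215 0.19466025] axis [0.84699962 0.18053157 0.5       ]
0.0 [508.5 223.2 143.3]
0.175 [501.2 221.6 160.6]
0.35 [496.9 220.7 179. ]
0.525 [495.8 220.4 197.8]
0.7 [498.  220.9 216.6]
0.875 [503.3 222.  234.7]
1.05 [511.6 223.8 251.5]
1.225 [522.7 226.2 266.6]
1.4 [536.1 229.  279.6]
1.575 [551.6 232.3 289.9]
1.75 [568.6 235.9 297.3]
1.925 [586.6 239.8 301.6]
2.1 [605.  243.7 302.6]
[array([ 0.52161655, -0.18257291,  0.02      ]), array([ 0.51592588, -0.17546513,  0.055     ])] (array([ 0.51785785, -0.17960253,  0.04418076]), np.float64(0.004007149265458331))
```

>>> step_arm(
  series=[
    [1,[30,5,-10],-0.15],
    [1,[26,5,-25],-0.15],
    [1,[0,0,-31],0],
    [0.5,[0,0,-4],0],
    [0.5,[0,0,0],0],
  ],
  squeeze=100,
)

```text
clock: 9.4
ee_pos: [0.555, 0.2332, 0.1913]
orientation: [[-1.0, 0.016, 0.024], [0.016, 1.0, 0.011], [-0.024, 0.011, -1.0]]
ft_force: [-4.3, 3.1, 14.2]
gripper_width: 0.0612
```

>>> step_arm(
  series=[
    [0.5,[0,0,0],0],
  ],
)

```text
clock: 9.52
ee_pos: [0.5548, 0.2333, 0.1922]
orientation: [[-1.0, 0.015, 0.024], [0.015, 1.0, 0.011], [-0.024, 0.011, -1.0]]
ft_force: [-0.7, -1.6, -4.1]
gripper_width: 0.0609
```

>>> step_arm(
  series=[
    [0.5,[0,0,0],0.1],
    [0.5,[0,0,0],0.1],
    [0.5,[0,0,0],0.1],
  ],
)

```text
clock: 9.9
ee_pos: [0.5535, 0.2324, 0.192]
orientation: [[-0.96, -0.28, 0.018], [-0.279, 0.96, 0.013], [-0.021, 0.008, -1.0]]
ft_force: [-29.8, 7.1, 36.7]
gripper_width: 0.0609
```

```bash
python3 -c "
from h import *
st()"
```

```text
t 9.9 p [0.5535 0.2324 0.192 ] jawyaw 1.854 F [-29.8   7.1  36.7] M [-0.42  4.47 -1.93] w 0.0609 q [0.29 0.43 0.01 1.13 0.01 0.01]
```

>>> step_arm(
  series=[
    [0.5,[0,0,1],0.1],
    [0.5,[0,0,1],0.1],
  ],
)

```text
clock: 10.15
ee_pos: [0.548, 0.2307, 0.1945]
orientation: [[-0.889, -0.457, 0.004], [-0.457, 0.889, 0.013], [-0.01, 0.009, -1.0]]
ft_force: [-10.0, -1.1, 1.7]
gripper_width: 0.0603
```

```bash
python3 -c "
from h import *
st()"
```

```text
t 10.15 p [0.548  0.2307 0.1945] jawyaw 2.046 F [-10.   -1.1   1.7] M [-0.38  2.04 -2.62] w 0.0603 q [ 0.29  0.43  0.02  1.15  0.01 -0.19]
```

>>> step_arm(
  series=[
    [1,[0,0,0],0],
    [1,[0,0,0],0],
    [1,[0,0,30],-0.1],
    [0.7,[-22,-5,15],-0.15],
    [0.5,[-22,-5,0],-0.02],
  ],
)

```text
clock: 10.78
ee_pos: [0.5069, 0.2201, 0.2428]
orientation: [[-0.981, -0.193, 0.014], [-0.193, 0.981, 0.011], [-0.016, 0.008, -1.0]]
ft_force: [-0.2, -0.6, 0.5]
gripper_width: 0.0518
```

```bash
python3 -c "
from h import *
st(); duo('a4.png',(328,135,65,65),(130,140,32,65),8)"
```

```text
t 10.775 p [0.5069 0.2201 0.2428] jawyaw 1.765 F [-0.2 -0.6  0.5] M [-0.03  0.01  0.  ] w 0.0518 q [ 0.29  0.32 -0.02  1.22  0.01  0.1 ]
```

View pics/a4.png

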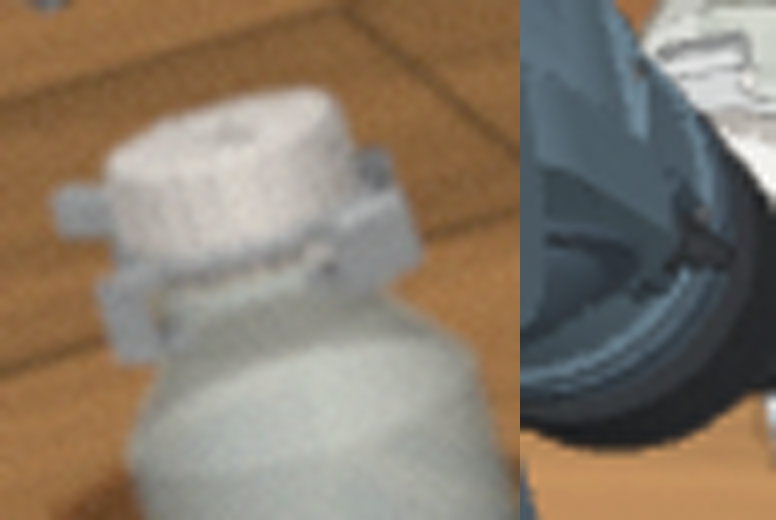

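>>> step_arm(
  series=[
    [0.5,[-3,3,-30],0.016],
    [0.5,[0,0,-35],0],
    [0.5,[0,0,-28],0],
    [0.5,[0,0,-5],0],
    [0,[0,0,0],0],
  ],
  squeeze=50,
)

```text
clock: 11.5
ee_pos: [0.5085, 0.2237, 0.1442]
orientation: [[-0.977, -0.213, 0.022], [-0.212, 0.977, 0.012], [-0.024, 0.007, -1.0]]
ft_force: [-0.3, 0.3, 0.1]
gripper_width: 0.0258
```

>>> step_arm(
  series=[
    [0,[0,0,0],0],
    [0,[0,0,0],0],
  ],
)

```text
clock: 11.75
ee_pos: [0.5093, 0.2236, 0.1456]
orientation: [[-0.977, -0.213, 0.023], [-0.213, 0.977, 0.011], [-0.025, 0.006, -1.0]]
ft_force: [-1.8, -0.5, -3.1]
gripper_width: 0.008
```

```bash
python3 -c "
from h import *
st()"
```

```text
t 11.75 p [0.5093 0.2236 0.1456] jawyaw 1.786 F [-1.8 -0.5 -3.1] M [-0.27  0.42  0.35] w 0.008 q [ 0.3   0.37 -0.2   0.97  0.    0.08]
```

>>> step_arm(
  series=[
    [0,[-7,-1.5,17],0],
    [0,[-4,-1,18],0],
    [0,[-1,0,19],0],
  ],
)

```text
clock: 12.12
ee_pos: [0.498, 0.221, 0.2025]
orientation: [[-0.976, -0.214, 0.026], [-0.214, 0.977, 0.011], [-0.028, 0.005, -1.0]]
ft_force: [7.2, 0.8, -6.8]
gripper_width: 0.0079
```

```bash
cat >> h.py <<'E'
def lid():
    R,o=jar((.5674,.2357),.21); hz=o+R@[.046,0,.010]
    p=status.sense()["ee_pos"]+[0,0,.002]; v=R.T@(p-hz); print("lid angle",round(float(np.arctan2(v[2],-v[0])),3),"r",round(float(np.hypot(v[0],v[2])),4),"y",round(float(v[1]),4))
E
python3 -c "
from h import *
st();lid()"
```

```text
t 12.125 p [0.498  0.221  0.2025] jawyaw 1.787 F [ 7.2  0.8 -6.8] M [-0.02 -0.91  0.27] w 0.0079 q [ 0.3   0.31 -0.14  1.1   0.    0.08]
lid angle 0.616 r 0.1062 y 0.0001
```

Opening nicely; continue the arc.

>>> step_arm(
  series=[
    [0,[3,0.5,18],0],
    [0,[6,1,18],0],
    [0,[9,2,16.5],0],
    [0,[11.5,2.5,15],0],
    [0,[14,3,12.5],0],
  ],
)

```text
clock: 12.75
ee_pos: [0.5432, 0.2313, 0.2868]
orientation: [[-0.976, -0.215, 0.031], [-0.214, 0.977, 0.015], [-0.033, 0.008, -0.999]]
ft_force: [5.6, 3.3, -19.1]
gripper_width: 0.0082
```

```bash
python3 -c "
from h import *
st();lid()"
```

```text
t 12.75 p [0.5432 0.2313 0.2868] jawyaw 1.787 F [  5.6   3.3 -19.1] M [ 0.3  -0.52  0.12] w 0.0082 q [0.29 0.37 0.17 1.34 0.   0.08]
lid angle 1.531 r 0.1113 y 0.0007
```

>>> step_arm(
  series=[
    [0,[16,3.5,5],0],
    [0,[18,4,3],0],
    [0,[16,3.5,0],0],
  ],
)

```text
clock: 13.12
ee_pos: [0.5857, 0.2411, 0.3002]
orientation: [[-0.977, -0.214, 0.02], [-0.214, 0.977, 0.013], [-0.022, 0.008, -1.0]]
ft_force: [-6.0, -0.9, 3.3]
gripper_width: 0.0079
```

```bash
python3 -c "
from h import *
st();lid()"
```

```text
t 13.125 p [0.5857 0.2411 0.3002] jawyaw 1.787 F [-6.  -0.9  3.3] M [-0.52  1.68 -0.  ] w 0.0079 q [0.29 0.48 0.38 1.44 0.01 0.07]
lid angle 1.948 r 0.1087 y 0.0015
```

>>> step_arm(
  series=[
    [0,[10,2,1],0],
    [0.5,[0,0,0],0],
    [0.5,[0,0,0],0],
    [0.5,[0,0,30],0],
    [0.5,[-10,-20,15],0],
  ],
)

```text
clock: 13.75
ee_pos: [0.5823, 0.2229, 0.3504]
orientation: [[-0.976, -0.215, 0.018], [-0.215, 0.977, 0.013], [-0.02, 0.009, -1.0]]
ft_force: [1.0, -0.4, -0.1]
gripper_width: 0.0425
```

>>> step_arm(
  series=[
    [0.5,[-10,-55,0],0],
    [0.5,[-10,-55,-15],0],
    [0.5,[-10,-55,-20],0],
    [0.5,[-10,-55,-20],0],
    [0.5,[-10,-55,-20],0],
  ],
)

```text
clock: 14.38
ee_pos: [0.5287, -0.0613, 0.2816]
orientation: [[-0.975, -0.218, 0.037], [-0.218, 0.976, 0.011], [-0.039, 0.002, -0.999]]
ft_force: [0.4, -0.4, -0.2]
gripper_width: 0.0427
```

```bash
python3 - <<'E'
from h import *
st()
print([onz("scene",178.2,256.7,z)[:2] for z in(.025,.03)])
# stalk tip in original views: narrow top part of scene blob
a=cv2.imread("pics/scene0.png");b=cv2.imread("pics/top0.png")
hsv=cv2.cvtColor(a,cv2.COLOR_BGR2HSV)[225:320,100:230]
m=((hsv[...,1]<90)&(hsv[...,2]>120)).astype(np.uint8)
for v in range(18,46,2):
    u=np.where(m[v,60:95])[0]
    if len(u): print(v+225,u.min()+160,u.max()+160)
hb=cv2.cvtColor(b,cv2.COLOR_BGR2HSV)
print(hb[186:216:2,322:344:2,1])
duo('g1.png',(130,215,80,80),(300,165,70,80),5)
print(proj("top",[.52,-.18,.065]),proj("top",[.52,-.18,.02]),proj("scene",[.52,-.18,.065]),proj("scene",[.52,-.18,.02]))
E
```

```text
t 14.375 p [ 0.5287 -0.0613  0.2816] jawyaw 1.791 F [ 0.4 -0.4 -0.2] M [-0.03 -0.02 -0.02] w 0.0427 q [-0.25  0.25 -0.01  1.28  0.02 -0.46]
[array([ 0.51775206, -0.18367785]), array([ 0.52253197, -0.18455641])]
243 174 179
245 173 180
247 173 180
249 174 180
251 174 181
253 173 185
255 171 186
257 171 187
259 170 188
261 170 187
263 171 186
265 172 183
267 175 183
[[71 74 74 74 74 74 73 75 74 73 74]
 [73 73 71 74 74 74 73 74 74 74 74]
 [73 73 73 71 73 74 74 74 73 74 74]
 [73 71 73 73 73 72 74 74 74 74 74]
 [74 74 74 69 46 49 50 70 74 73 74]
 [93 92 70 48 49 49 43 29 72 74 74]
 [93 89 46 50 49 45 28 27 35 73 73]
 [94 86 48 47 49 47 49 46 40 71 71]
 [93 88 47 48 49 47 48 43 42 73 71]
 [93 93 57 48 49 49 47 45 59 84 73]
 [93 91 91 52 48 50 48 54 85 73 73]
 [92 92 92 86 86 80 85 85 86 85 73]
 [71 71 73 73 74 84 85 84 82 73 71]
 [70 71 73 71 73 71 73 74 71 73 73]
 [71 71 71 71 71 71 73 71 73 73 74]]
[334.64998997 198.08969604] [331.00327037 200.89277629] [177.88315067 243.89807641] [180.40072483 258.41834054]
```

View pics/g1.png

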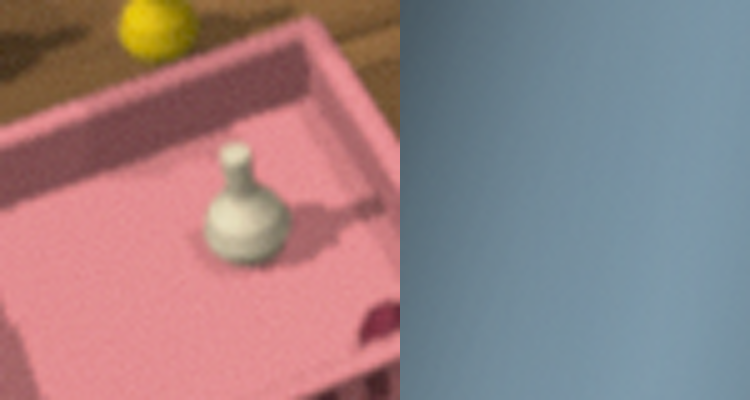

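>>> step_arm(
  series=[
    [0.5,[-3,-50,-20],0],
    [0.5,[-3,-50,-35],0],
    [0.5,[-2,-20,-45],0],
    [0.5,[0,0,-45],0],
    [0.5,[0,0,-40],0],
  ],
)

```text
clock: 15.1
ee_pos: [0.5192, -0.1906, 0.0992]
orientation: [[-0.977, -0.207, 0.051], [-0.207, 0.978, 0.001], [-0.05, -0.009, -0.999]]
ft_force: [0.4, -0.1, -0.7]
gripper_width: 0.0429
```

```bash
python3 -c "
from h import *
st()"
```

```text
t 15.1 p [ 0.5192 -0.1906  0.0992] jawyaw 1.779 F [ 0.4 -0.1 -0.7] M [0.02 0.03 0.01] w 0.0429 q [-0.48  0.39 -0.31  0.83  0.02 -0.69]
```

>>> step_arm(
  series=[
    [0.5,[2,8,-15],0],
    [0.5,[0,0,-20],0],
    [0.5,[0,0,-4],0],
    [0.5,[0,0,0],0],
  ],
  squeeze=30,
)

```text
clock: 15.6
ee_pos: [0.5179, -0.181, 0.0595]
orientation: [[-0.977, -0.206, 0.05], [-0.207, 0.978, 0.002], [-0.049, -0.009, -0.999]]
ft_force: [-0.2, -1.1, 0.6]
gripper_width: 0.043
```

```bash
python3 -c "
from h import *
st()"
```

```text
t 15.6 p [ 0.5179 -0.181   0.0595] jawyaw 1.779 F [-0.2 -1.1  0.6] M [-0.06  0.03  0.06] w 0.043 q [-0.46  0.42 -0.37  0.73  0.02 -0.67]
```

>>> step_arm(
  series=[
    [0.5,[3,-1,0],0],
    [0,[0,0,0],0],
    [0,[0,0,0],0],
    [0,[0,0,0],0],
  ],
)

```text
clock: 16.1
ee_pos: [0.5232, -0.1831, 0.0626]
orientation: [[-0.977, -0.206, 0.055], [-0.207, 0.978, -0.001], [-0.054, -0.012, -0.998]]
ft_force: [0.7, 0.1, 0.2]
gripper_width: 0.0111
```

>>> step_arm(
  series=[
    [0,[0,0,15],0],
    [0,[0,0,35],0],
    [0,[0,10,50],0],
  ],
)

```text
clock: 16.48
ee_pos: [0.5196, -0.1718, 0.1624]
orientation: [[-0.978, -0.205, 0.047], [-0.205, 0.979, 0.003], [-0.046, -0.006, -0.999]]
ft_force: [1.2, -0.2, 0.8]
gripper_width: 0.0111
```

```bash
python3 -c "
from h import *
st(); duo('g2.png',(130,150,100,130),(110,90,100,130),4)"
```

```text
t 16.475 p [ 0.5196 -0.1718  0.1624] jawyaw 1.778 F [ 1.2 -0.2  0.8] M [-0.02  0.01 -0.04] w 0.0111 q [-0.45  0.33 -0.22  0.98  0.02 -0.65]
```

View pics/g2.png

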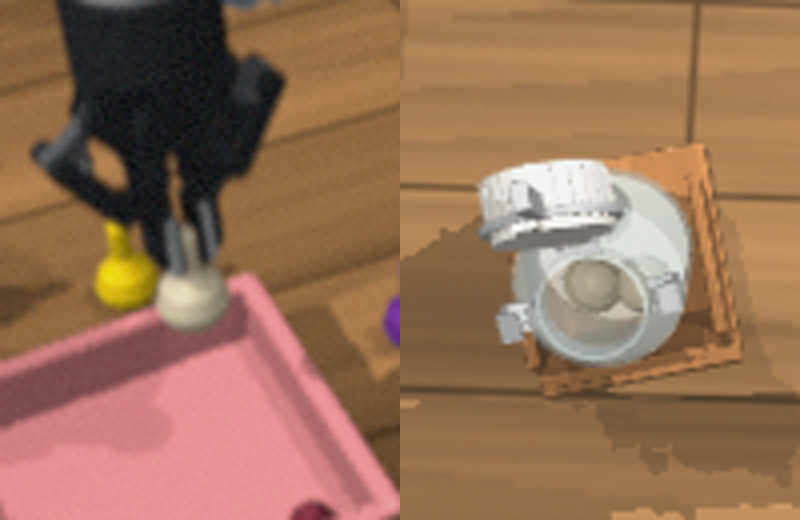

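```bash
python3 - <<'E'
from h import *
R,o=jar((.5674,.2357),.21)
print("mouth px in g2", ((proj("top",o)-[110,90]+.4)*4+[400,0]).round(1), "seen centre->", onz("top",110+190/4-.4,90+312/4-.4,.163))
print("tab top if 2.1", ((proj("top",[.605,.2437,.31])-[110,90]+.4)*4+[400,0]).round(1))
g=cv2.imread("pics/g2.png")
for th in np.arange(0,6.3,.785): print(((proj("top",o+R@[.031*np.cos(th),.031*np.sin(th),0])-[110,90]+.4)*4+[400,0]).round(0),end=" ")
E
```

```text
mouth px in g2 [594.3 300.2] seen centre-> [0.56055149 0.2376369  0.163     ]
tab top if 2.1 [518.5 149. ]
[581. 247.] [546. 269.] [539. 310.] [564. 344.] [607. 352.] [642. 330.] [649. 291.] [625. 256.] [582. 247.]
```

>>> step_arm(
  series=[
    [0,[0,20,50],0],
    [0,[5,50,40],0],
    [0,[5,55,25],0],
    [0,[8,55,10],0],
    [0,[8,55,0],0],
  ],
)

```text
clock: 17.2
ee_pos: [0.55, 0.0646, 0.3001]
orientation: [[-0.978, -0.198, 0.064], [-0.199, 0.98, -0.002], [-0.063, -0.015, -0.998]]
ft_force: [0.2, 0.8, 0.3]
gripper_width: 0.011
```

```bash
python3 - <<'E'
from h import *
im=snap("top"); cv2.imwrite("pics/top_g3.png",im)
c=im[135:205,125:200]; c=cv2.resize(c,None,fx=8,fy=8,interpolation=cv2.INTER_CUBIC)
R,o=jar((.5674,.2357),.21)
for r,z,col in((.031,0,(0,0,255)),(.028,0,(0,255,0))):
    pts=[(proj("top",o+R@[r*np.cos(t),r*np.sin(t),z])-[125,135]+.5)*8 for t in np.linspace(0,6.3,60)]
    for p in pts: cv2.circle(c,tuple(int(x) for x in p),1,col,-1)
cv2.imwrite("pics/g3.png",c)
E
```

```text
(no output)
```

View pics/g3.png

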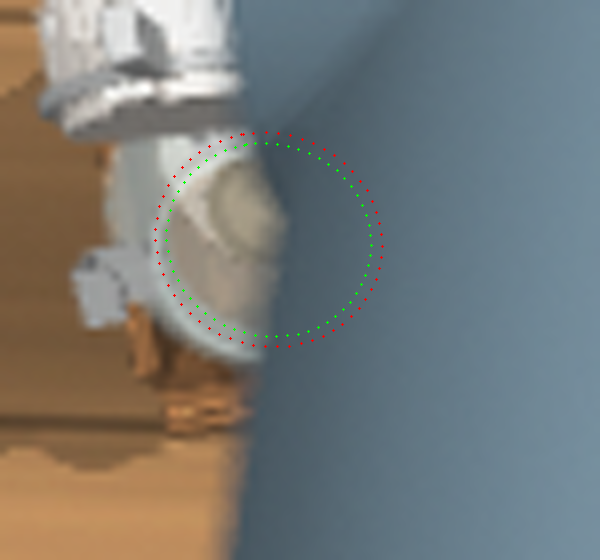

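>>> step_arm(
  series=[
    [0,[1,50,0],0],
    [0,[1,50,0],0],
    [0,[1,45,0],0],
    [0,[0,25,-5],0],
    [0,[0,0,-10],0],
  ],
)

```text
clock: 17.88
ee_pos: [0.5525, 0.2478, 0.2853]
orientation: [[-0.976, -0.209, 0.066], [-0.209, 0.978, 0.004], [-0.065, -0.01, -0.998]]
ft_force: [-0.4, -0.7, -0.3]
gripper_width: 0.0108
```

```bash
cat >> h.py <<'E'
def bulb(u0,v0,u1,v1,smax=75,vmin=110):
    a=snap("scene"); cv2.imwrite("pics/last_scene.png",a); h=cv2.cvtColor(a,cv2.COLOR_BGR2HSV)[v0:v1,u0:u1]
    m=((h[...,1]>18)&(h[...,1]<smax)&(h[...,2]>vmin)&(h[...,0]>12)&(h[...,0]<40)).astype(np.uint8)
    n,l,s,c=cv2.connectedComponentsWithStats(m)
    for i in range(1,n):
        if s[i,4]>20: print(s[i]+[u0,v0,0,0,0],(c[i]+[u0,v0]).round(1))
E
python3 -c "
from h import *
st(); lid()
p=status.sense()['ee_pos']; print('expect bulb px',proj('scene',p-[0.0015,0,.0415])); 
u,v=proj('scene',p-[0,0,.0415]).astype(int); bulb(u-20,v-20,u+20,v+20)"
```

```text
t 17.875 p [0.5525 0.2478 0.2853] jawyaw 1.781 F [-0.4 -0.7 -0.3] M [-0.02  0.    0.03] w 0.0108 q [ 0.33  0.38  0.18  1.3  -0.02  0.11]
lid angle 1.626 r 0.1038 y 0.0149
expect bulb px [364.8508544  131.15330441]
[357 121  15  20 137] [362.7 129.2]
```

>>> step_arm(
  series=[
    [0,[0,-12,-5],0],
    [0,[5,0,-7],0],
    [0,[5,0,-5],0],
    [0,[0,0,0],0],
  ],
)

```text
clock: 18.42
ee_pos: [0.5625, 0.2293, 0.2648]
orientation: [[-0.977, -0.202, 0.062], [-0.203, 0.979, 0.001], [-0.061, -0.012, -0.998]]
ft_force: [-0.5, 0.3, -0.6]
gripper_width: 0.0106
```

```bash
python3 -c "
from h import *
st()"
```

```text
t 18.425 p [0.5625 0.2293 0.2648] jawyaw 1.774 F [-0.5  0.3 -0.6] M [-0.03  0.03  0.02] w 0.0106 q [ 0.29  0.39  0.14  1.26 -0.02  0.09]
```

>>> step_arm(
  series=[
    [0,[0.5,6,0],0],
    [0,[0,0,0],0],
  ],
)

```text
clock: 18.68
ee_pos: [0.5634, 0.2356, 0.2652]
orientation: [[-0.977, -0.202, 0.062], [-0.202, 0.979, 0.001], [-0.061, -0.011, -0.998]]
ft_force: [-0.2, -0.3, -0.1]
gripper_width: 0.011
```

```bash
python3 -c "
from h import *
st()"
```

```text
t 18.675 p [0.5634 0.2356 0.2652] jawyaw 1.774 F [-0.2 -0.3 -0.1] M [ 0.04  0.06 -0.03] w 0.011 q [ 0.3   0.4   0.15  1.27 -0.02  0.1 ]
```

>>> step_arm(
  series=[
    [0.5,[0,0,0],0],
    [0.5,[0,0,0],0],
    [0.5,[0,0,5],0],
    [0.5,[-15,-5,25],0],
    [0.5,[-40,-30,0],0],
  ],
)

```text
clock: 19.3
ee_pos: [0.5099, 0.2018, 0.2966]
orientation: [[-0.977, -0.204, 0.065], [-0.204, 0.979, 0.002], [-0.064, -0.011, -0.998]]
ft_force: [0.4, -0.9, 0.9]
gripper_width: 0.0431
```

>>> step_arm(
  series=[
    [0.5,[-20,-55,0],0],
    [0.5,[-10,-55,0],0],
    [0.5,[0,-50,0],0],
  ],
)

```text
clock: 19.68
ee_pos: [0.477, 0.0398, 0.2991]
orientation: [[-0.975, -0.21, 0.069], [-0.21, 0.978, 0.002], [-0.068, -0.012, -0.998]]
ft_force: [1.4, -0.8, 0.6]
gripper_width: 0.0428
```

```bash
python3 -c "
from h import *
st(); duo('d1.png',(310,80,100,140),(120,120,100,140),4)"
```

```text
t 19.675 p [0.477  0.0398 0.2991] jawyaw 1.783 F [ 1.4 -0.8  0.6] M [-0.08  0.01 -0.02] w 0.0428 q [-0.05  0.11 -0.14  1.25  0.01 -0.27]
```

View pics/d1.png

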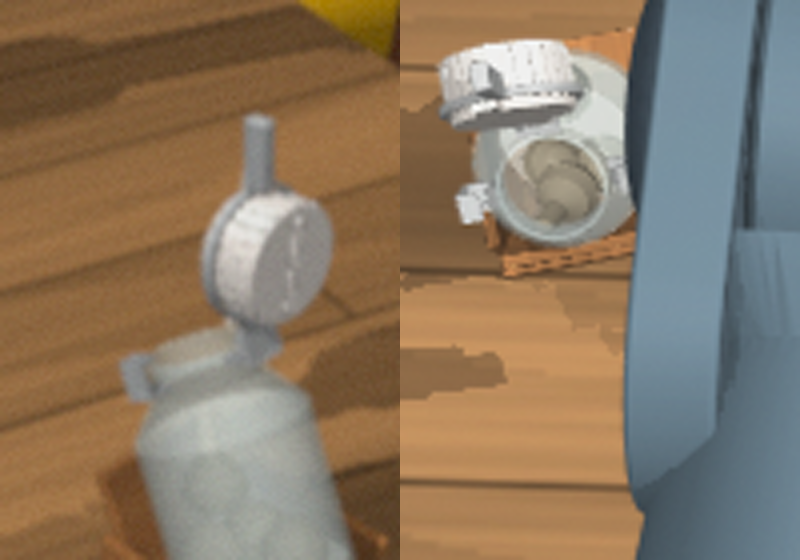

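>>> step_arm(
  series=[
    [0.5,[10,25,30],0],
    [0.5,[25,45,30],0],
    [0.5,[28,48,5],0],
    [0.5,[28,48,0],0],
    [0.5,[20,30,0],0],
  ],
  squeeze=50,
)

```text
clock: 20.4
ee_pos: [0.5892, 0.2397, 0.3685]
orientation: [[-0.978, -0.197, 0.072], [-0.197, 0.98, 0.003], [-0.072, -0.012, -0.997]]
ft_force: [0.5, -0.4, 1.0]
gripper_width: 0.0428
```

>>> step_arm(
  series=[
    [0.5,[0,0,0],0],
  ],
)

```text
clock: 20.52
ee_pos: [0.5898, 0.2428, 0.3672]
orientation: [[-0.977, -0.2, 0.071], [-0.201, 0.98, 0.003], [-0.071, -0.011, -0.997]]
ft_force: [-0.4, -0.3, -0.1]
gripper_width: 0.0431
```

```bash
python3 - <<'E'
from h import *
st()
d=cv2.imread("pics/d1.png")
# tab top centre seen in d1 scene (259,118): at stand-y plane of the lid -> point with y on lid plane
R,o=jar((.5637,.2350),.21); hz=o+R@[.046,0,.010]; n=R[:,1]
oo,dd=ray("scene",310+259/4-.4,80+120/4-.4); p=oo+dd*(n@(hz-oo))/(n@dd); v=R.T@(p-hz); print("tab top",p,np.hypot(v[0],v[2]),np.arctan2(v[2],-v[0]))
E
```

```text
t 20.525 p [0.5898 0.2428 0.3672] jawyaw 1.773 F [-0.4 -0.3 -0.1] M [ 0.05  0.12 -0.01] w 0.0431 q [ 0.3   0.47  0.53  1.56 -0.02  0.1 ]
tab top [0.58216808 0.23893633 0.31401716] 0.12041847465011944 1.9615143626145137
```

>>> step_arm(
  series=[
    [0.5,[-2,-1.5,-25],0],
    [0.5,[-2,-1,-25],0],
    [0.5,[0,0,-15],0],
    [0,[0,0,0],0],
    [0,[0,0,0],0],
  ],
)

```text
clock: 21.15
ee_pos: [0.5839, 0.2409, 0.3034]
orientation: [[-0.977, -0.201, 0.074], [-0.202, 0.979, 0.005], [-0.073, -0.01, -0.997]]
ft_force: [-0.9, 1.6, 5.0]
gripper_width: 0.0079
```

>>> step_arm(
  series=[
    [0,[0,0,0],0],
  ],
)

```text
clock: 21.28
ee_pos: [0.5838, 0.2409, 0.3035]
orientation: [[-0.977, -0.202, 0.074], [-0.202, 0.979, 0.005], [-0.073, -0.01, -0.997]]
ft_force: [2.3, -0.3, -7.4]
gripper_width: 0.0077
```

```bash
sed -i 's/jar((.5674,.2357),.21)/jar((.5637,.2350),.21)/' h.py; python3 -c "
from h import *
st();lid()"
```

```text
t 21.275 p [0.5838 0.2409 0.3035] jawyaw 1.774 F [ 2.3 -0.3 -7.4] M [ 0.37 -0.14  0.27] w 0.0077 q [ 0.3   0.43  0.3   1.37 -0.02  0.09]
lid angle 1.97 r 0.1117 y 0.0016
```

>>> step_arm(
  series=[
    [0,[-18,-4,-4],0],
    [0,[-17,-3.5,-7.5],0],
    [0,[-15.5,-3.3,-10.5],0],
    [0,[-13.5,-2.8,-13],0],
    [0,[-11,-2.4,-15],0],
  ],
)

```text
clock: 21.9
ee_pos: [0.5215, 0.2266, 0.2709]
orientation: [[-0.972, -0.202, 0.117], [-0.202, 0.979, 0.014], [-0.117, -0.01, -0.993]]
ft_force: [-7.5, -5.0, 16.5]
gripper_width: 0.008
```

```bash
python3 -c "
from h import *
st();lid()"
```

```text
t 21.9 p [0.5215 0.2266 0.2709] jawyaw 1.774 F [-7.5 -5.  16.5] M [-0.05  0.63  0.34] w 0.008 q [ 0.31  0.26 -0.03  1.16 -0.02  0.1 ]
lid angle 1.312 r 0.1104 y 0.0006
```

>>> step_arm(
  series=[
    [0,[-9.5,-2,-16],0],
    [0,[-6.5,-1.4,-17.5],0],
    [0,[-3.5,-0.8,-18.5],0],
    [0,[0,0,-18.8],0],
  ],
)

```text
clock: 22.4
ee_pos: [0.4962, 0.2206, 0.211]
orientation: [[-0.971, -0.206, 0.121], [-0.206, 0.978, 0.014], [-0.121, -0.011, -0.993]]
ft_force: [-11.5, -4.2, 8.0]
gripper_width: 0.0082
```

```bash
python3 -c "
from h import *
st();lid()"
```

```text
t 22.4 p [0.4962 0.2206 0.211 ] jawyaw 1.778 F [-11.5  -4.2   8. ] M [-0.38  1.57  0.51] w 0.0082 q [ 0.31  0.23 -0.23  0.99 -0.02  0.1 ]
lid angle 0.698 r 0.1055 y -0.0
```

>>> step_arm(
  series=[
    [0,[-1,0,-18.5],0],
    [0,[2,0.5,-18.5],0],
    [0,[5,1,-17.5],0],
  ],
)

```text
clock: 22.78
ee_pos: [0.5003, 0.2214, 0.1596]
orientation: [[-0.97, -0.209, 0.122], [-0.209, 0.978, 0.013], [-0.122, -0.013, -0.992]]
ft_force: [-4.9, -1.2, 4.2]
gripper_width: 0.0082
```

```bash
python3 -c "
from h import *
st();lid()"
```

```text
t 22.775 p [0.5003 0.2214 0.1596] jawyaw 1.782 F [-4.9 -1.2  4.2] M [-0.02  0.44  0.29] w 0.0082 q [ 0.31  0.27 -0.32  0.86 -0.03  0.1 ]
lid angle 0.203 r 0.105 y -0.0001
```

>>> step_arm(
  series=[
    [0,[6,1.3,-13],0],
    [0,[3,0.6,-6],0],
  ],
)

```text
clock: 23.02
ee_pos: [0.5081, 0.2232, 0.1414]
orientation: [[-0.97, -0.21, 0.121], [-0.21, 0.978, 0.013], [-0.121, -0.013, -0.993]]
ft_force: [-5.1, -1.4, 4.5]
gripper_width: 0.0078
```

```bash
python3 -c "
from h import *
st();lid()"
```

```text
t 23.025 p [0.5081 0.2232 0.1414] jawyaw 1.783 F [-5.1 -1.4  4.5] M [-0.03  0.36  0.2 ] w 0.0078 q [ 0.31  0.3  -0.32  0.83 -0.02  0.1 ]
lid angle 0.013 r 0.105 y 0.0
```

>>> step_arm(
  series=[
    [0,[1,0,-3],0],
    [0,[0,0,-2],0],
  ],
)

```text
clock: 23.28
ee_pos: [0.5098, 0.2236, 0.1382]
orientation: [[-0.97, -0.211, 0.123], [-0.211, 0.977, 0.014], [-0.123, -0.012, -0.992]]
ft_force: [-3.3, -0.9, 5.2]
gripper_width: 0.0079
```

```bash
python3 -c "
from h import *
st();lid()"
```

```text
t 23.275 p [0.5098 0.2236 0.1382] jawyaw 1.783 F [-3.3 -0.9  5.2] M [0.04 0.03 0.26] w 0.0079 q [ 0.31  0.3  -0.33  0.82 -0.02  0.1 ]
lid angle -0.021 r 0.1051 y 0.0001
```

>>> step_arm(
  series=[
    [0,[1,0,-4],0],
    [0,[0,0,-4],0],
  ],
)

```text
clock: 23.52
ee_pos: [0.5105, 0.2238, 0.1371]
orientation: [[-0.969, -0.211, 0.126], [-0.211, 0.977, 0.015], [-0.127, -0.013, -0.992]]
ft_force: [-18.5, -5.9, 33.5]
gripper_width: 0.0082
```

```bash
python3 -c "
from h import *
st();lid()"
```

```text
t 23.525 p [0.5105 0.2238 0.1371] jawyaw 1.784 F [-18.5  -5.9  33.5] M [-0.72  2.01  0.09] w 0.0082 q [ 0.31  0.3  -0.33  0.81 -0.02  0.1 ]
lid angle -0.033 r 0.1051 y 0.0001
```

>>> step_arm(
  series=[
    [0.5,[0,0,0],0],
    [0.5,[0,0,0],0],
    [0.5,[-4,0,40],0],
    [0.5,[0,0,40],0.1],
    [1,[0,0,30],0.15],
  ],
  squeeze=70,
)

```text
clock: 24.15
ee_pos: [0.5068, 0.2234, 0.2483]
orientation: [[-0.884, -0.452, 0.118], [-0.45, 0.892, 0.044], [-0.125, -0.014, -0.992]]
ft_force: [0.6, 0.2, 0.6]
gripper_width: 0.0599
```

>>> step_arm(
  series=[
    [1,[20,4,0],0.1],
    [1,[20,4,-5],0],
    [1,[0,0,-10],0],
  ],
)

```text
clock: 24.52
ee_pos: [0.5517, 0.232, 0.2371]
orientation: [[-0.832, -0.541, 0.122], [-0.538, 0.841, 0.058], [-0.134, -0.017, -0.991]]
ft_force: [0.1, -0.3, -0.1]
gripper_width: 0.0855
```

```bash
python3 -c "
from h import *
st()"
```

```text
t 24.525 p [0.5517 0.232  0.2371] jawyaw 2.142 F [ 0.1 -0.3 -0.1] M [-0.01  0.1  -0.02] w 0.0855 q [ 0.28  0.31 -0.05  1.07  0.02 -0.29]
```

>>> step_arm(
  series=[
    [1,[-2,0,-25],0],
    [1,[0,0,-17],0],
    [0.5,[0,0,-3],0],
    [0.5,[0,0,0],0],
    [0.5,[0,0,0],0],
  ],
)

```text
clock: 25.15
ee_pos: [0.5471, 0.2304, 0.1892]
orientation: [[-0.834, -0.539, 0.119], [-0.537, 0.842, 0.055], [-0.13, -0.018, -0.991]]
ft_force: [-0.9, 1.4, -2.3]
gripper_width: 0.062
```

```bash
python3 -c "
from h import *
st()"
```

```text
t 25.15 p [0.5471 0.2304 0.1892] jawyaw 2.14 F [-0.9  1.4 -2.3] M [ 0.02  0.09 -0.1 ] w 0.062 q [ 0.28  0.33 -0.16  0.96  0.02 -0.29]
```

Grip good (62 mm). Turn clockwise, regrip, turn again.

>>> step_arm(
  series=[
    [0.5,[0,0,0],-0.15],
    [0.5,[0,0,0],-0.15],
    [0.5,[0,0,0],-0.15],
    [0.5,[0,0,0],-0.15],
    [0.5,[0,0,0],-0.15],
  ],
)

```text
clock: 25.78
ee_pos: [0.5446, 0.2355, 0.1952]
orientation: [[-0.973, 0.189, 0.129], [0.187, 0.982, -0.024], [-0.132, 0.001, -0.991]]
ft_force: [-3.6, -5.0, 6.4]
gripper_width: 0.0617
```

```bash
python3 -c "
from h import *
st()"
```

```text
t 25.775 p [0.5446 0.2355 0.1952] jawyaw 1.381 F [-3.6 -5.   6.4] M [1.32 0.56 1.01] w 0.0617 q [ 0.33  0.34 -0.12  0.99 -0.06  0.52]
```

>>> step_arm(
  series=[
    [1,[0,0,0],0],
    [1,[0,0,0],0.1],
    [1,[0,0,1],0.17],
    [1,[0,0,0],0.17],
    [1,[0,0,0],0.17],
  ],
)

```text
clock: 26.4
ee_pos: [0.5447, 0.2373, 0.198]
orientation: [[-0.895, -0.43, 0.12], [-0.425, 0.903, 0.061], [-0.134, 0.004, -0.991]]
ft_force: [-0.1, 0.5, 0.2]
gripper_width: 0.0853
```

>>> step_arm(
  series=[
    [1,[0,0,0],0.08],
    [0.5,[0,0,0],0],
    [0.5,[0,0,0],0],
    [0.5,[0,0,0],0],
  ],
)

```text
clock: 26.9
ee_pos: [0.5477, 0.2316, 0.1995]
orientation: [[-0.859, -0.497, 0.121], [-0.493, 0.868, 0.059], [-0.135, -0.009, -0.991]]
ft_force: [-1.8, 2.1, -0.0]
gripper_width: 0.0606
```

```bash
python3 -c "
from h import *
st()"
```

```text
t 26.9 p [0.5477 0.2316 0.1995] jawyaw 2.091 F [-1.8  2.1 -0. ] M [0.55 0.36 0.33] w 0.0606 q [ 0.28  0.32 -0.14  0.98  0.02 -0.24]
```

>>> step_arm(
  series=[
    [1,[0,0,0],0],
    [1,[0,0,-4],0],
    [1,[0,0,-5],0],
    [0.5,[0,0,0],0.03],
    [0.5,[0,0,0],0],
  ],
)

```text
clock: 27.52
ee_pos: [0.548, 0.2313, 0.1902]
orientation: [[-0.843, -0.523, 0.121], [-0.52, 0.852, 0.061], [-0.135, -0.012, -0.991]]
ft_force: [0.7, -4.7, 4.7]
gripper_width: 0.0622
```

>>> step_arm(
  series=[
    [0.5,[0,0,0],0],
  ],
)

```text
clock: 27.65
ee_pos: [0.548, 0.2311, 0.1904]
orientation: [[-0.843, -0.524, 0.121], [-0.52, 0.852, 0.061], [-0.135, -0.012, -0.991]]
ft_force: [-0.7, 0.5, 0.6]
gripper_width: 0.0622
```

>>> step_arm(
  series=[
    [0.5,[0,0,-1],-0.15],
    [0.5,[0,0,-1],-0.15],
    [0.5,[0,0,-1],-0.15],
    [0.5,[0,0,-1],-0.15],
    [0.5,[0,0,0],-0.15],
  ],
)

```text
clock: 28.28
ee_pos: [0.5464, 0.2351, 0.1906]
orientation: [[-0.969, 0.206, 0.133], [0.204, 0.979, -0.027], [-0.136, 0.001, -0.991]]
ft_force: [-10.8, -0.4, 15.9]
gripper_width: 0.0617
```

```bash
python3 -c "
from h import *
st()"
```

```text
t 28.275 p [0.5464 0.2351 0.1906] jawyaw 1.363 F [-10.8  -0.4  15.9] M [1.23 1.24 0.85] w 0.0617 q [ 0.33  0.34 -0.13  0.98 -0.07  0.54]
```

Third bite, to the tight stop.

>>> step_arm(
  series=[
    [1,[0,0,0],0],
    [1,[0,0,0],0.1],
    [1,[0,-1,0],0.17],
    [1,[0,-1,0],0.17],
    [1,[0,-1,-1],0.17],
  ],
)

```text
clock: 28.9
ee_pos: [0.546, 0.2348, 0.1891]
orientation: [[-0.901, -0.416, 0.121], [-0.411, 0.909, 0.061], [-0.136, 0.005, -0.991]]
ft_force: [-0.8, 0.2, -0.4]
gripper_width: 0.0853
```

>>> step_arm(
  series=[
    [1,[2,-2,-2],0.05],
    [0.5,[0,0,0],0],
    [0.5,[0,0,0],0],
    [0.5,[0,0,0],0],
  ],
  squeeze=80,
)

```text
clock: 29.4
ee_pos: [0.5486, 0.2316, 0.1885]
orientation: [[-0.879, -0.462, 0.12], [-0.457, 0.887, 0.065], [-0.137, 0.002, -0.991]]
ft_force: [-1.1, 0.3, -0.9]
gripper_width: 0.0617
```

>>> step_arm(
  series=[
    [0.5,[0,0,0],-0.12],
    [0.5,[0,0,0],-0.12],
    [0.5,[0,0,0],-0.12],
  ],
)

```text
clock: 29.78
ee_pos: [0.5447, 0.2333, 0.1911]
orientation: [[-0.984, -0.116, 0.132], [-0.114, 0.993, 0.024], [-0.133, 0.009, -0.991]]
ft_force: [-1.0, -0.8, -0.7]
gripper_width: 0.0613
```

```bash
python3 -c "
from h import *
st()"
```

```text
t 29.775 p [0.5447 0.2333 0.1911] jawyaw 1.687 F [-1.  -0.8 -0.7] M [0.49 0.53 2.32] w 0.0613 q [ 0.31  0.32 -0.16  0.96 -0.02  0.19]
```

>>> step_arm(
  series=[
    [0.5,[0,0,0],-0.12],
    [0.5,[0,0,0],-0.1],
  ],
)

```text
clock: 30.02
ee_pos: [0.5379, 0.2352, 0.192]
orientation: [[-0.988, 0.096, 0.123], [0.097, 0.995, -0.002], [-0.123, 0.01, -0.992]]
ft_force: [-10.5, -0.1, 6.3]
gripper_width: 0.0594
```

```bash
python3 -c "
from h import *
st()"
```

```text
t 30.025 p [0.5379 0.2352 0.192 ] jawyaw 1.474 F [-10.5  -0.1   6.3] M [0.25 1.67 1.81] w 0.0594 q [ 0.32  0.33 -0.15  0.98 -0.04  0.42]
```

>>> step_arm(
  series=[
    [1,[0,0,0],0],
    [1,[0,0,0],0.1],
    [1,[0,0,0],0.17],
    [1,[4,-1,-2],0.1],
    [0.5,[0,0,0],0],
  ],
)

```text
clock: 30.65
ee_pos: [0.5429, 0.2346, 0.19]
orientation: [[-0.952, -0.282, 0.118], [-0.279, 0.959, 0.042], [-0.125, 0.007, -0.992]]
ft_force: [-0.2, -19.1, 12.0]
gripper_width: 0.0699
```

>>> step_arm(
  series=[
    [0.5,[0,0,0],0],
    [0.5,[0,0,0],0],
    [0.5,[0,0,0],-0.1],
    [0.5,[0,0,0],-0.1],
  ],
)

```text
clock: 31.15
ee_pos: [0.5404, 0.2333, 0.1917]
orientation: [[-0.989, -0.088, 0.121], [-0.087, 0.996, 0.013], [-0.121, 0.002, -0.993]]
ft_force: [-8.8, -2.1, 8.4]
gripper_width: 0.0608
```

```bash
python3 -c "
from h import *
st()"
```

```text
t 31.15 p [0.5404 0.2333 0.1917] jawyaw 1.659 F [-8.8 -2.1  8.4] M [-0.54  1.56  3.41] w 0.0608 q [ 0.31  0.33 -0.15  0.98 -0.02  0.22]
```

>>> step_arm(
  series=[
    [1,[0,0,0],0],
    [1,[0,0,0],0],
    [1,[0,0,30],0],
    [1,[0,-5,50],0],
    [1,[-10,-50,20],0],
  ],
)

```text
clock: 31.78
ee_pos: [0.5297, 0.1808, 0.2907]
orientation: [[-0.989, -0.09, 0.117], [-0.089, 0.996, 0.016], [-0.118, 0.005, -0.993]]
ft_force: [0.9, -0.3, 0.0]
gripper_width: 0.0855
```

>>> step_arm(
  series=[
    [1,[-20,-55,0],0],
    [1,[-20,-55,0],0],
    [1,[-20,-55,0],0],
    [1,[0,-50,0],0],
    [1,[0,0,0],0],
  ],
)

```text
clock: 32.4
ee_pos: [0.4716, -0.0418, 0.2949]
orientation: [[-0.988, -0.085, 0.131], [-0.084, 0.996, 0.016], [-0.132, 0.005, -0.991]]
ft_force: [-0.4, -0.2, -0.4]
gripper_width: 0.0856
```

```bash
python3 -c "
from h import *
st(); duo('f1.png',(320,135,100,130),(120,110,100,130),4)
a=snap('scene');b=snap('top');cv2.imwrite('pics/fs.png',a);cv2.imwrite('pics/ft.png',b)
a0=cv2.imread('pics/scene0.png')
d=cv2.absdiff(a,a0).max(2); 
print('shallot/tin diff',[int((d[v0:v1,u0:u1]>40).sum()) for u0,v0,u1,v1 in((135,290,160,312),(198,268,220,290),(278,260,315,308),(112,200,172,240),(222,210,258,270))])
c=cv2.imread('pics/f1.png'); z=cv2.imread('pics/z1.png')[:400]
z0=cv2.imread('pics/z1.png'); p=np.vstack([c[:280],z0[:280]]);cv2.imwrite('pics/f2.png',p)
"
```

```text
t 32.4 p [ 0.4716 -0.0418  0.2949] jawyaw 1.656 F [-0.4 -0.2 -0.4] M [0.05 0.14 0.03] w 0.0856 q [-0.25  0.05 -0.22  1.17  0.05 -0.34]
shallot/tin diff [0, 0, 0, 0, 0]
```

View pics/f2.png

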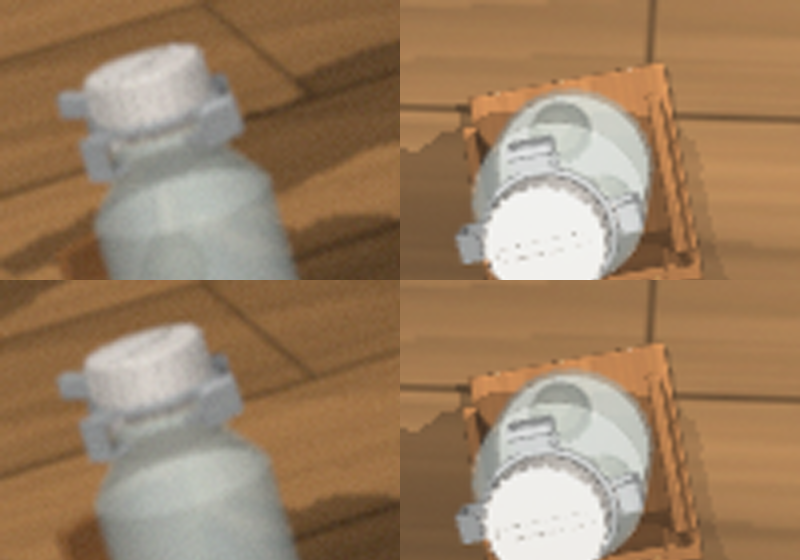

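```bash
python3 - <<'E'
from h import *
for f in("top0","ft"):
    g=cv2.cvtColor(cv2.imread(f"pics/{f}.png"),cv2.COLOR_BGR2GRAY).astype(float)
    ys,xs=np.mgrid[158:184,142:174]; w=np.clip(236-g[158:184,142:174],0,None)
    k=(np.hypot(xs-156.4,ys-170)<11.5)&(w>4); X=np.c_[xs[k],ys[k]]; W=w[k]
    c=np.average(X,axis=0,weights=W); M=np.cov((X-c).T,aweights=W); e,V=np.linalg.eigh(M); v=V[:,1]*np.sign(V[0,1])
    print(f,k.sum(),c.round(2),e.round(1),"angle",np.arctan2(-v[1],v[0]).round(3))
    print(cv2.imread(f"pics/{f}.png")[160:182:1,146:168,1].tolist() if 0 else "")
E
```

```text
top0 26 [154.32 171.83] [ 2.8 31.6] angle 0.17

ft 15 [154.59 171.52] [ 2.6 33.9] angle 0.285
```

>>> step_arm(
  series=[
    [1,[14,54,0],0.08],
    [1,[14,54,0],0.08],
    [1,[14,54,0],0.08],
    [1,[14,54,-10],0.08],
    [1,[14,44,-15],0.08],
  ],
  squeeze=90,
)

```text
clock: 33.22
ee_pos: [0.5426, 0.2359, 0.2706]
orientation: [[-0.864, -0.489, 0.116], [-0.484, 0.872, 0.071], [-0.136, 0.006, -0.991]]
ft_force: [1.3, -0.9, -1.1]
gripper_width: 0.0854
```

>>> step_arm(
  series=[
    [1,[0,0,-10],0],
    [1,[0,0,-10],0],
  ],
)

```text
clock: 33.48
ee_pos: [0.5413, 0.2416, 0.2484]
orientation: [[-0.86, -0.497, 0.114], [-0.492, 0.868, 0.072], [-0.134, 0.006, -0.991]]
ft_force: [0.4, -0.3, 0.5]
gripper_width: 0.0853
```

```bash
python3 -c "
from h import *
st()"
```

```text
t 33.475 p [0.5413 0.2416 0.2484] jawyaw 2.091 F [ 0.4 -0.3  0.5] M [-0.09  0.06  0.  ] w 0.0853 q [ 0.29  0.3  -0.04  1.1   0.04 -0.22]
```

>>> step_arm(
  series=[
    [1,[6,-10,-10],0],
    [1,[0,0,-25],0],
    [1,[0,0,-20],0],
    [1,[0,0,-4],0],
    [1,[0,0,0],0],
  ],
)

```text
clock: 34.1
ee_pos: [0.5476, 0.225, 0.1875]
orientation: [[-0.864, -0.491, 0.114], [-0.486, 0.871, 0.07], [-0.134, 0.005, -0.991]]
ft_force: [-0.4, 0.1, 0.5]
gripper_width: 0.0855
```

```bash
python3 -c "
from h import *
st()"
```

```text
t 34.1 p [0.5476 0.225  0.1875] jawyaw 2.084 F [-0.4  0.1  0.5] M [-0.07  0.09 -0.  ] w 0.0855 q [ 0.26  0.32 -0.16  0.95  0.04 -0.25]
```

>>> step_arm(
  series=[
    [1,[0,6,2],0],
    [0.5,[0,0,0],0],
    [0.5,[0,0,0],0],
    [0.5,[0,0,0],0],
  ],
)

```text
clock: 34.6
ee_pos: [0.5482, 0.2316, 0.1933]
orientation: [[-0.864, -0.49, 0.118], [-0.485, 0.872, 0.071], [-0.138, 0.004, -0.99]]
ft_force: [0.9, -0.4, -2.4]
gripper_width: 0.0604
```

```bash
python3 -c "
from h import *
st()"
```

```text
t 34.6 p [0.5482 0.2316 0.1933] jawyaw 2.083 F [ 0.9 -0.4 -2.4] M [-0.1   0.1  -0.05] w 0.0604 q [ 0.27  0.32 -0.15  0.96  0.04 -0.23]
```

>>> step_arm(
  series=[
    [0.5,[0,0,0],-0.1],
    [0.5,[0,0,0],-0.1],
  ],
)

```text
clock: 34.85
ee_pos: [0.5446, 0.2317, 0.1937]
orientation: [[-0.942, -0.312, 0.124], [-0.309, 0.95, 0.046], [-0.132, 0.005, -0.991]]
ft_force: [-11.8, -5.9, 10.3]
gripper_width: 0.0602
```

```bash
python3 -c "
from h import *
st()"
```

```text
t 34.85 p [0.5446 0.2317 0.1937] jawyaw 1.888 F [-11.8  -5.9  10.3] M [-1.41  2.31  2.13] w 0.0602 q [ 0.29  0.32 -0.15  0.96  0.01 -0.03]
```

>>> step_arm(
  series=[
    [0.5,[0,0,0],-0.1],
    [0.5,[0,0,0],-0.1],
  ],
)

```text
clock: 35.1
ee_pos: [0.5381, 0.2321, 0.1938]
orientation: [[-0.985, -0.127, 0.12], [-0.125, 0.992, 0.019], [-0.122, 0.004, -0.993]]
ft_force: [-10.8, 0.0, 9.7]
gripper_width: 0.0594
```

```bash
python3 -c "
from h import *
st()"
```

```text
t 35.1 p [0.5381 0.2321 0.1938] jawyaw 1.698 F [-10.8   0.    9.7] M [-0.04  1.97  1.88] w 0.0594 q [ 0.31  0.32 -0.15  0.98 -0.02  0.18]
```

>>> step_arm(
  series=[
    [1,[0,0,0],0],
    [1,[0,0,0],0],
    [1,[0,0,30],0],
    [1,[0,-5,50],0],
    [1,[-10,-50,20],0],
  ],
)

```text
clock: 35.72
ee_pos: [0.5287, 0.1782, 0.2942]
orientation: [[-0.984, -0.132, 0.12], [-0.131, 0.991, 0.019], [-0.121, 0.003, -0.993]]
ft_force: [-0.7, -1.7, -0.4]
gripper_width: 0.0853
```

>>> step_arm(
  series=[
    [1,[-20,-55,0],0],
    [1,[-20,-55,0],0],
    [1,[-20,-55,0],0],
    [1,[0,-50,0],0],
    [1,[0,0,0],0],
  ],
)

```text
clock: 36.35
ee_pos: [0.4716, -0.0462, 0.2992]
orientation: [[-0.982, -0.129, 0.135], [-0.128, 0.992, 0.016], [-0.136, -0.002, -0.991]]
ft_force: [0.5, 0.2, 0.3]
gripper_width: 0.0855
```

```bash
python3 - <<'E'
from h import *
st()
cv2.imwrite("pics/ft2.png",snap("top"));cv2.imwrite("pics/fs2.png",snap("scene"))
for f in("top0","ft","ft2"):
    g=cv2.cvtColor(cv2.imread(f"pics/{f}.png"),cv2.COLOR_BGR2GRAY).astype(int)
    print(f);print(g[166:177,144:170])
for f in("scene0","fs","fs2"):
    g=cv2.cvtColor(cv2.imread(f"pics/{f}.png"),cv2.COLOR_BGR2GRAY).astype(int)
    print(f);print(g[146:160,342:372])
E
```

```text
t 36.35 p [ 0.4716 -0.0462  0.2992] jawyaw 1.7 F [0.5 0.2 0.3] M [ 0.04  0.12 -0.  ] w 0.0855 q [-0.26  0.05 -0.22  1.18  0.05 -0.39]
top0
[[238 237 238 238 238 238 238 238 238 238 238 238 238 238 238 238 238 238
  238 238 238 238 238 238 239 236]
 [238 238 238 238 238 238 238 238 238 238 238 238 238 238 238 238 238 238
  238 237 237 238 238 238 238 236]
 [238 238 238 238 238 238 238 238 238 238 237 238 238 238 237 237 238 238
  237 221 226 238 234 238 238 238]
 [238 238 238 238 238 238 238 238 238 236 237 237 237 236 219 225 237 234
  238 238 238 238 238 237 237 238]
 [237 238 237 237 236 236 237 237 236 218 225 237 233 238 238 238 238 237
  237 238 237 236 238 237 223 238]
 [236 237 236 235 214 189 237 233 237 238 238 238 238 238 237 237 237 238
  238 237 231 213 238 237 237 238]
 [222 236 226 236 238 238 238 238 237 237 237 236 236 236 231 236 221 238
  237 231 238 238 237 237 237 237]
 [213 238 238 237 238 236 235 237 236 228 219 190 229 229 230 237 238 238
  238 238 237 237 237 237 237 237]
 [208 237 237 237 236 218 192 229 230 238 237 230 238 238 238 238 238 238
  237 237 237 2
[... 7212 characters left out ...]
206 213 213 208 208 212
  209 201 193 186 182 180 176 170 165 159 149 143]
 [190 201 200 202 199 202 193 198 207 211 216 212 209 212 208 210 203 207
  205 198 192 190 185 176 178 172 161 162 149 138]
 [185 194 201 206 200 204 201 199 202 211 210 213 206 203 201 208 207 203
  203 201 196 192 190 181 177 173 164 154 148 142]
 [173 179 188 189 191 195 198 194 197 201 199 204 206 204 201 207 204 200
  200 203 195 192 193 182 174 174 165 156 152 143]
 [168 169 170 173 181 182 186 189 194 197 197 202 201 205 197 200 203 196
  201 205 200 194 194 185 179 175 167 158 160 146]
 [168 165 167 173 174 182 184 186 189 201 197 197 200 203 204 199 205 199
  199 201 200 193 184 186 183 173 169 161 157 149]]
```

```bash
python3 -c "
from station import bot
print(bot.close_job())"
```

```text
the job is handed in; nothing more can be done
None
```

I did the whole job in the order asked and handed it in at about 36 s on the robot's clock. The verdict isn't reported, so these are my own checks.

- **Unscrewing:** I turned the cap in several bites until it hit its stop. A later picture showed the cap's mark turned about 90° from its start.
- **Opening the lid:** I swung it open by its tab to about 1.96 rad.
- **Garlic:** I let it go about 45 mm above the mouth, because the upright lid blocked the gripper from going lower. The picture afterwards showed it wholly inside the jar.
- **Closing the lid:** I pushed the tab down until it met a firm stop at about 38 N. In a later picture the lid looked the same as at the start.
- **Tightening:** After the first tightening, the cap's mark fitted about 0.1 rad short of its starting angle, so I gave it another bite to the stop. Read by eye from the pixel values, the mark's slope then matched the start within about 0.03 rad. I did not repeat the fit itself.
- **Bystanders:** The two shallots and the tin showed no change in the scene image. I compared them just before the last tightening bite, which stayed away from them.
- **Forces:** The highest wrist force I read was about 48 N, while turning the cap. The gripper ended well clear of everything.
- **Disagreement:** My first estimate of the jar's position was about 4 mm off along x. I corrected it before dropping the garlic.

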